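# Put the tea box back on its tray and open its push-lock drawer

## Robot

A 6-joint arm with a two-finger parallel gripper is mounted at the origin on a cart in front of the work surface, level with it; the furniture and walls round the work are solid. World frame = base frame: x ahead of the robot, y to its left, z up, the work surface at z = 0. Lengths are in m, angles in rad, forces in N, time in s.
With the tool pointing down it reaches from about 0.3 to 1 m from the base axis. Payload 5.1 kg.
Tool frame: the origin (TCP) lies at the very end of the fingers, on their centre line; the grasp point (between the pads) lies 19 mm behind it; z points along the fingers, y is the line along which they close (so a half turn about z gives the same grasp; the last joint's range is limited). The gripper opens to 95 mm and grips with 3 to 60 N. Pads are 20 mm wide; open, the fingers measure 119 mm over their backs; the gripper's body (75 mm by 180 mm) begins 59 mm behind the grasp point.
Start: joints at [1.06, 0.124, 1.65, -0, 1.367, -0.083], TCP at [0.27, 0.591, 0.215] pointing down, gripper open.
Joint ranges: [-2.61, 2.61], [-1.02, 2.33], [0.03, 2.71], [-1.35, 4.49], [0.32, 2.68], [-2.91, 2.91]. Speed limits (rad/s): [2.57, 2.57, 3.14, 3.14, 3.14, 3.14].

## Interface

Orientations are given as a 3x3 rotation matrix whose columns are the frame's x, y, z axes.
In Python, from station import readout, vision, ctrl gives the robot as it stands.
- The arm moves only by the tool jog_arm, never from a script. Its argument "steps" is a list of rows, each a list of 7 numbers: the shift along the tool's x, y, z in cm, then the turn, a rotation vector about the tool's x, y, z in degrees, then the opening, from 0 (shut) to 1 (fully open). A call has 1 to 20 rows; each row shifts and turns the commanded pose from where the row before left it, along the tool's axes as they then stand; what a row does not reach is not made up. A row lasts 1/10 s, in which the tool goes at most 50 mm and 8.59 degrees, less where a joint would pass 70% of its speed; a pose out of reach is approached as far as the arm can. A call is refused whole if a number of a shift passes 5 or a number of a turn 8.59, either way. A call with a gripper value outside its range is refused whole. The fingers move at their own pace and stop on an object; "squeeze" is the grip in N (left out, the last holds). Time passes only in rows, so rows that do not move let the fingers close. It gives the time, the measured TCP pose, the force, the opening and the grip force at its end, in the units of the state.
- readout.read_state(): the state, without advancing time (a new reading comes with each control period).
- vision.camera(name): name is "scene" or "top" or "wrist"; returns a dict with "frame" (384x512x3 uint8, blue, green, red), "depth" (384x512 float32, m along the optical axis (not along the pixel's ray), 0 where there is no reading), "K" (3x3 intrinsics, pixels), "k1" (the pictures are not rectified: a ray, as slopes to the right and down, at radius r is drawn at 1 + k1 r^2 times it, then the intrinsics apply), "extrinsics" (4x4, takes a point from world to camera coordinates). Camera axes: x right, y up, looking along -z (the intrinsics and any distortion apply to the point x, -y, -z); pixel columns grow to the right and rows downward; lengths in m; the calibration is good to about 2 mm. A picture is of the moment at which its call begins.
- ctrl.finish_job(): hands the job in; it is judged then, once.
The state is a dict: "time_s": time; "q": joint angles; "qvel": joint speeds; "tau": joint torques, N m; "position": TCP position; "ee_rot": TCP orientation; "wrist_force": force on the tool from outside, world axes, zero at the start; "wrist_torque": the same for the moment, N m; "opening": finger opening in m; "grasp_force": force on a finger pad.
Only numpy, scipy, OpenCV 4.12 (cv2) and the standard library are available. Lean on these libraries where they do the work, as an engineer would, in place of code of your own. Each camera call takes 0.05 s, during which the arm holds its last target. There are 200 camera calls.

## Task

Set the tea box on the tea tray, knob towards the open front of the tray and its back square against the tray's back board, and let go of it. Then press the round knob in, the box braced against the back board so that it cannot slide away, until the knob springs out; take hold of the knob and pull the drawer well open, at least three quarters of its way. Leave the box standing against the back board with the drawer open, and leave the lemon and the teaspoon where they are.

Things in the scene. Friction and masses are not known exactly. Their poses are not given: they have to be found in the camera images.
- tea_box: Pale wooden tea box, loose, 0.36 kg, upright: 130 mm deep (x), 62 wide (y), 64 tall, flat sides, closed top. Origin: centre of its underside, z up. Its own -x is the front: a drawer with a round steel knob, axis along x at y = 0, 38 mm above the underside. Back at x = +65 mm. Pushed with 1.5 to 3.5 N it slides. Starts on the worktop before the tray.
- box_back (a point): Point at the lower edge of the tea box's back, in the middle: 65 mm behind its origin, on the underside. Axes as the tea box's.
- tea_tray: Brown wooden tray, fixed: 180 mm deep (x), 250 wide (y). Origin: centre of its underside on the worktop; +x to its back. Floor 13 mm up. Upright back board, top 71 mm up, inner face at x = +78 mm. Side rails 28 mm high, inner faces at y = +/-116 mm; front edge (x = -90 mm) open. A lemon lies at y about -83 mm; middle and left are free for the box.
- tray_stop (a point): Middle of the foot of the inner face of the tray's back board, on the tray floor (78 mm behind the tray's origin, 13 mm up). Axes as the tray's; the box's back belongs here.
- tea_knob (a joint): Travel of the push-lock knob, m. 0: latched in, face 9 mm proud of the drawer front. Pressing about 4 mm deeper (hard end at -0.0055) takes 5 to 7 N and frees it: as the press is let off it springs out to +0.020 (29 mm proud) and stays out, held by a 2 N spring. The drawer is locked until the knob is out.
- knob_face (a point): Centre of the knob's round front face; moves with knob and drawer. Axes as the tea box's: press towards +x, pull towards -x. Steel head 30 mm across, 10 mm thick, on a 21 mm shaft. The drawer front is 9 mm behind this point with the knob in, 29 mm with it out; the box's top is 26 mm above it.
- tea_drawer (a joint): Opening of the drawer, m: 0 shut, 0.080 at its end stop; slides out towards the box's -x, needs about 1 N once unlocked and stays where it is left.
- lemon: Lemon, loose, 83 x 58 x 58 mm, lying on the right part of the tray; leave it alone. Origin: centre of its underside as it lies at yaw 0.
- teaspoon: Steel teaspoon, loose, 130 x 27 x 11 mm, on the worktop to the left of the tray, before the toaster; leave it alone. Origin: centre of its underside.
There are look-alikes about, which are no part of the job. Leave any green or turquoise look-alike of the tea_box alone.

How it is judged:
By the outcome, as a careful person would: the job done as asked, in the order asked, and still so for the second after the job is handed in, with the robot touching nothing.
It also fails if it takes over 67 s, if anything falls off the work surface, if the arm or the gripper's body presses on something with over 40 N, if the wrist force passes 120 N, or if a joint passes its speed limit or range.

## Working session

There is one attempt and no reset: what is moved stays moved. The work goes in short steps, Python scripts to look and compute and a tool call to move; the robot and the scene stay as the last step left them, time stands still between calls to the robot, and variables do not carry over. Pictures are saved under pics/ and viewed, at most 10 in all, crops included, and the job is handed in when it is done.

Besides the shell and the picture viewer there is one more tool, called by a JSON object that holds its "fn" and its "kwargs". jog_arm: Moves the arm, as the interface text tells. Its arguments: {"type":"object","properties":{"steps":{"type":"array"},"squeeze":{"type":"number"}},"required":["steps"]}

```bash
ls; mkdir -p pics; cat > h.py <<'E'
import numpy as np, cv2
from station import readout, vision, ctrl
def snap(n):
    c=vision.camera(n); return c
def cloud(c):
    """world xyz per pixel"""
    K=c["K"];h,w=c["depth"].shape
    u,v=np.meshgrid(np.arange(w),np.arange(h))
    p=np.stack([u,v],-1).reshape(-1,1,2).astype(float)
    s=cv2.undistortPoints(p,np.array(K,float),np.array([c["k1"],0,0,0,0.]),).reshape(h,w,2)
    d=c["depth"]
    P=np.stack([s[...,0]*d,-s[...,1]*d,-d],-1)
    T=np.array(c["extrinsics"]);R=T[:3,:3];t=T[:3,3]
    W=(P-t)@R
    W[d<=0]=np.nan
    return W
def rays(c,px):
    s=cv2.undistortPoints(np.array(px,float).reshape(-1,1,2),np.array(c["K"],float),np.array([c["k1"],0,0,0,0.])).reshape(-1,2)
    T=np.array(c["extrinsics"]);R=T[:3,:3];t=T[:3,3]
    D=np.c_[s[:,0],-s[:,1],-np.ones(len(s))]@R
    return -R.T@t, D
def onplane(c,px,z):
    o,D=rays(c,px); return o+D*((z-o[2])/D[:,2])[:,None]
E
python3 - <<'E'
from h import *
import pickle
cs={n:snap(n) for n in("scene","top")}
pickle.dump(cs,open('c0.pkl','wb'))
a=np.hstack([cs["scene"]["frame"],cs["top"]["frame"]])
cv2.imwrite('pics/a.png',cv2.resize(cs["scene"]["frame"],(800,600)))
cv2.imwrite('pics/b.png',cv2.resize(cs["top"]["frame"],(800,600)))
for n in cs: print(n,cs[n]["K"],cs[n]["k1"],cs[n]["extrinsics"])
print(readout.read_state())
E
```

```text
pics
scene [[452.93287411   0.         253.09146695]
 [  0.         452.93287411 195.09120215]
 [  0.           0.           1.        ]] 0.022809536938337302 [[-0.84348635 -0.53694867  0.01472771  0.59915888]
 [ 0.24047683 -0.35296117  0.90420645 -0.06831421]
 [-0.48031414  0.76622747  0.42684164 -1.18572771]
 [ 0.          0.          0.          1.        ]]
top [[379.11898127   0.         257.72784338]
 [  0.         379.11898127 187.24593204]
 [  0.           0.           1.        ]] -0.0172328577253654 [[-0.01630397 -0.99957877  0.02400964  0.31066704]
 [ 0.99523746 -0.01391569  0.09648192 -0.52121802]
 [-0.09610716  0.02546834  0.99504511 -1.07797484]
 [ 0.          0.          0.          1.        ]]
{'time_s': 0.1, 'q': array([ 1.06037706e+00,  1.24436441e-01,  1.65152174e+00, -1.20197414e-06,
        1.36749751e+00, -8.25622197e-02]), 'qvel': array([ 0.00031946, -0.00314947, -0.00150694,  0.00053216, -0.00063058,
        0.00067366]), 'tau': array([ 4.92252911e-04, -4.18876004e+01, -3.61097610e+01,  7.77078629e-02,
        4.61503398e-02, -6.77303888e-05]), 'position': array([0.269422  , 0.59090192, 0.21352148]), 'ee_rot': array([[-9.09857030e-01,  4.14920907e-01, -9.09145178e-04],
       [ 4.14921875e-01,  9.09855589e-01, -1.62614621e-03],
       [ 1.52468762e-04, -1.85678478e-03, -9.99998265e-01]]), 'wrist_force': array([-1.08229421,  0.72323466,  0.15955042]), 'wrist_torque': array([-0.02114527, -0.03891366, -0.06775483]), 'grasp_force': 0.0, 'opening': 0.09502297072071068}
```

View pics/a.png

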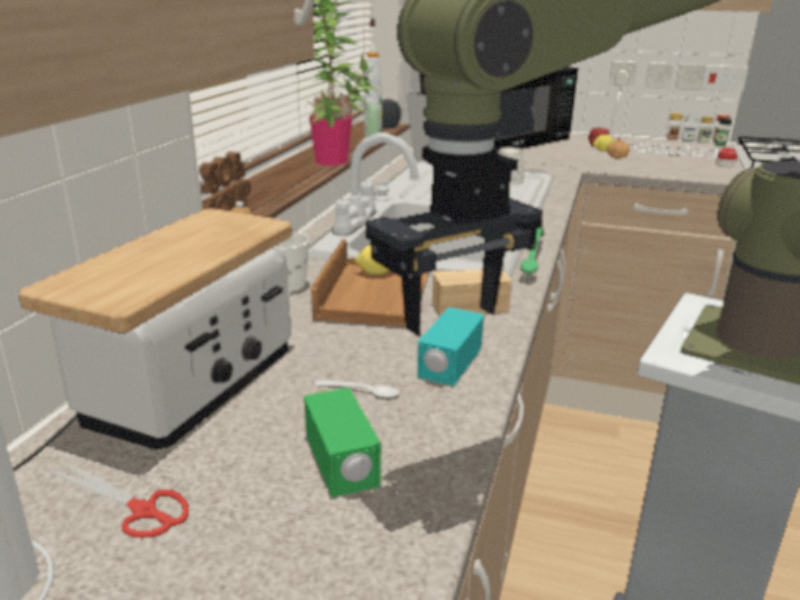

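View pics/b.png

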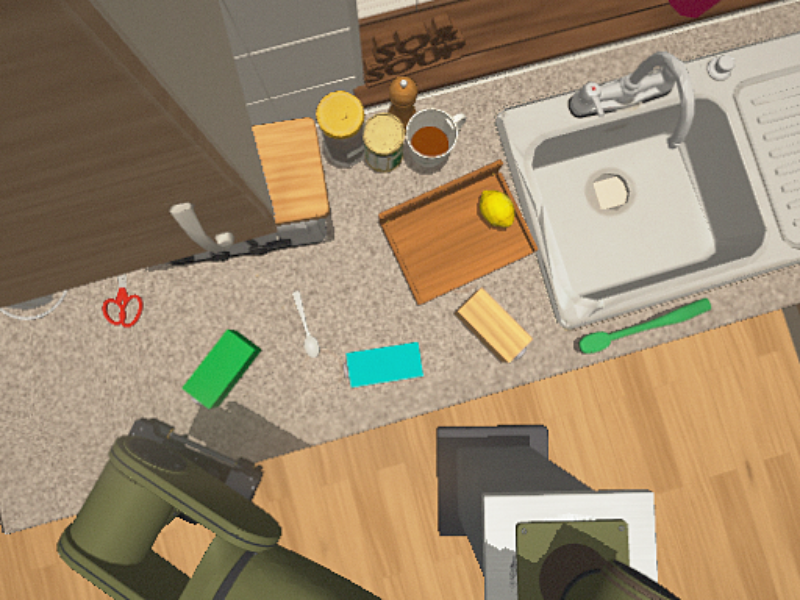

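The scene view (800 px) shows three boxes: green (340,440), turquoise (450,345) and the pale box (470,290), partly behind a finger. In the top view they are green (222,368), turquoise (385,364) and pale (494,325). The tray is at (458,232), the lemon at (497,208) and the spoon at (306,325). Other possible mix-ups are the wooden board on the toaster (290,170) and the green spoon (645,325). By the description, I choose the pale box at top (494,325).

```bash
python3 - <<'E'
from h import *
import pickle
cs=pickle.load(open('c0.pkl','rb'))
c=cs["top"]; W=cloud(c); f=c["frame"]; hsv=cv2.cvtColor(f,cv2.COLOR_BGR2HSV)
s=512/800
def reg(x0,y0,x1,y1):
    m=np.zeros(f.shape[:2],bool); m[int(y0*s):int(y1*s),int(x0*s):int(x1*s)]=1; return m
# pale box top: by height
m=reg(440,270,550,375)&(W[...,2]>.05)
P=W[m]; print("box top z",np.median(P[:,2]),len(P))
r=cv2.minAreaRect(P[:,:2].astype(np.float32)); print("box rect",r, cv2.boxPoints(r))
# colour mask independent: rays on z=.064
col=(reg(440,270,550,375)&(hsv[...,1]>70)&(hsv[...,0]<30)&(hsv[...,2]>170)).astype(np.uint8)
n,l,st,_=cv2.connectedComponentsWithStats(col); k=1+np.argmax(st[1:,4])
cn=max(cv2.findContours((l==k).astype(np.uint8),cv2.RETR_EXTERNAL,cv2.CHAIN_APPROX_NONE)[0],key=len).reshape(-1,2)
print("col rect",cv2.minAreaRect(onplane(c,cn,.064)[:,:2].astype(np.float32)))
# tray
mt=reg(370,150,545,310)
b=mt&(W[...,2]>.055)&(W[...,2]<.085)&(hsv[...,0]<15)&(hsv[...,1]>110)
Pb=W[b]; print("board z",np.median(Pb[:,2]),len(Pb)); print("board",cv2.minAreaRect(Pb[:,:2].astype(np.float32)),cv2.boxPoints(cv2.minAreaRect(Pb[:,:2].astype(np.float32))))
ta=mt&(W[...,2]>.006)&(hsv[...,0]<18)&(hsv[...,1]>110)
r=cv2.minAreaRect(W[ta][:,:2].astype(np.float32)); print("tray",r,cv2.boxPoints(r))
fl=mt&(W[...,2]>.006)&(W[...,2]<.02)&(hsv[...,0]<18)&(hsv[...,1]>110); print("floor z",np.median(W[fl][:,2]))
lm=mt&(hsv[...,0]>20)&(hsv[...,0]<35)&(hsv[...,1]>150); print("lemon",np.nanmean(W[lm],0),np.nanmax(W[lm][:,2]))
# scene view
c2=cs["scene"];W2=cloud(c2)
m2=np.zeros(W2.shape[:2],bool); m2[165:205,270:335]=1
h2=cv2.cvtColor(c2["frame"],cv2.COLOR_BGR2HSV)
m2&=(h2[...,1]>70)&(h2[...,0]<30)&(h2[...,2]>150)&(W2[...,2]>.055)
print("scene box top",np.nanmedian(W2[m2],0), m2.sum())
for n,(x0,y0,x1,y1) in {"a":(265,150,345,220)}.items():
    A=cv2.resize(c2["frame"][y0:y1,x0:x1],(480,420),interpolation=cv2.INTER_CUBIC)
B=cv2.resize(f[170:245,280:350],(392,420),interpolation=cv2.INTER_CUBIC)[:, :300]
cv2.imwrite('pics/c.png',np.hstack([A,B]))
E
```

```text
box top z 0.06337840776791788 1079
box rect ((0.4587946832180023, 0.138219952583313), (0.1391409933567047, 0.06261289119720459), 43.618995666503906) [[0.38683254 0.11289017]
 [0.43002665 0.067562  ]
 [0.53075683 0.16354974]
 [0.48756272 0.2088779 ]]
col rect ((0.46355029940605164, 0.14040181040763855), (0.12955161929130554, 0.06183605268597603), 43.72869873046875)
board z 0.06818870345623607 318
board ((0.7104575634002686, 0.2317025065422058), (0.011438626796007156, 0.2479151040315628), 23.61459732055664) [[0.655562   0.34298888]
 [0.7548724  0.11583402]
 [0.76535314 0.12041613]
 [0.66604275 0.347571  ]]
tray ((0.6443094611167908, 0.2020263820886612), (0.3316997289657593, 0.24988329410552979), 24.072345733642578) [[0.44192094 0.24845353]
 [0.54384583 0.0203023 ]
 [0.846698   0.15559924]
 [0.7447731  0.38375047]]
floor z 0.012552236131311697
lemon [0.67639464 0.13305296 0.06000184] 0.10583898057709679
scene box top [0.46881649 0.16176171 0.06463796] 391
```

View pics/c.png

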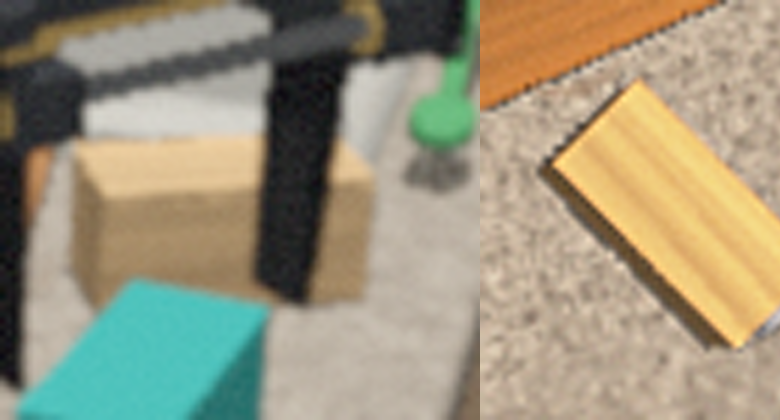

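The crop shows a pale box with the steel knob's grey rim at its lower-right end (775,325 in the crop), so the knob faces the robot and the box yaw is about +43.7°. Box top measured at z = 63–65 mm, size 130 x 62, tray floor at 12.6 mm, board top at 68 mm and tray yaw at about 23.6°. All of these match the text. First I turn the wrist in place.

{"fn": "jog_arm", "kwargs": {"steps": [[0,0,0,0,0,8.59,1],[0,0,0,0,0,8.59,1],[0,0,0,0,0,8.59,1],[0,0,0,0,0,8.59,1],[0,0,0,0,0,8.59,1],[0,0,0,0,0,8.59,1],[0,0,0,0,0,8.59,1],[0,0,0,0,0,8.59,1],[0,0,0,0,0,8.59,1],[0,0,0,0,0,8.59,1],[0,0,0,0,0,8.59,1],[0,0,0,0,0,8.59,1],[0,0,0,0,0,8.59,1],[0,0,0,0,0,0,1],[0,0,0,0,0,0,1]]}}

```text
time_s: 1.6
position: [0.2696, 0.5912, 0.2142]
ee_rot: [[0.719, 0.695, -0.0], [0.695, -0.719, -0.001], [-0.001, 0.0, -1.0]]
wrist_force: [0.2, -0.8, -0.4]
opening: 0.0956
grasp_force: 0.0
```

```bash
cat >> h.py <<'E'
def goto(target,yaw=None):
    """print shift (cm, tool axes) and turn (deg, about tool axes) to a TCP target with tool down, tool x at yaw deg"""
    s=readout.read_state();R=np.array(s["ee_rot"]);p=np.array(s["position"])
    print("t",s["time_s"],"p",p.round(4),"yaw",np.degrees(np.arctan2(R[1,0],R[0,0])).round(2),"open",round(s["opening"],4),"F",np.round(s["wrist_force"],1))
    print("shift cm",(R.T@(np.array(target)-p)*100).round(2))
    if yaw is not None:
        a=np.radians(yaw);D=np.array([[np.cos(a),np.sin(a),0],[np.sin(a),-np.cos(a),0],[0,0,-1]])
        print("turn deg",np.degrees(cv2.Rodrigues(R.T@D)[0].ravel()).round(2))
E
python3 -c "
from h import *
goto([.4636,.1404,.2],43.7)"
```

```text
t 1.6 p [0.2696 0.5912 0.2142] yaw 44.0 open 0.0956 F [ 0.2 -0.8 -0.4]
shift cm [-17.36  45.91   1.44]
turn deg [0.01 0.04 0.3 ]
```

{"fn": "jog_arm", "kwargs": {"steps": [[-1.16,3.06,0,0,0,0,1],[-1.16,3.06,0,0,0,0,1],[-1.16,3.06,0,0,0,0,1],[-1.16,3.06,0,0,0,0,1],[-1.16,3.06,0,0,0,0,1],[-1.16,3.06,0,0,0,0,1],[-1.16,3.06,0,0,0,0,1],[-1.16,3.06,0,0,0,0,1],[-1.16,3.06,0,0,0,0,1],[-1.16,3.06,0,0,0,0,1],[-1.16,3.06,0,0,0,0,1],[-1.16,3.06,0,0,0,0,1],[-1.16,3.06,0,0,0,0,1],[-1.16,3.06,0,0,0,0,1],[-1.16,3.06,0,0,0,0,1],[0,0,1.4,0,0,0,1],[0,0,0,0,0,0,1],[0,0,0,0,0,0,1]]}}

```text
time_s: 3.4
position: [0.4611, 0.1403, 0.1998]
ee_rot: [[0.72, 0.694, -0.002], [0.694, -0.72, 0.0], [-0.001, -0.001, -1.0]]
wrist_force: [0.0, -0.4, -0.5]
opening: 0.0949
grasp_force: 0.0
```

```bash
python3 - <<'E'
from h import *
import pickle
goto([.4636,.1404,.2],43.7)
c=snap("wrist");pickle.dump(c,open('w1.pkl','wb'));W=cloud(c);f=c["frame"]
hsv=cv2.cvtColor(f,cv2.COLOR_BGR2HSV)
m=(W[...,2]>.055)&(W[...,2]<.075)&(np.hypot(W[...,0]-.4636,W[...,1]-.1404)<.09)&(hsv[...,1]>60)
print(m.sum(),np.median(W[m][:,2])); r=cv2.minAreaRect(W[m][:,:2].astype(np.float32)); print(r)
cv2.imwrite('pics/d.png',f)
E
```

```text
t 3.4 p [0.4611 0.1403 0.1998] yaw 43.91 open 0.0949 F [ 0.  -0.4 -0.5]
shift cm [ 0.19  0.16 -0.02]
turn deg [-0.07  0.07  0.21]
6604 0.06491637596418007
((0.46202409267425537, 0.13987717032432556), (0.1303243339061737, 0.06207292899489403), 43.5792350769043)
```

View pics/d.png

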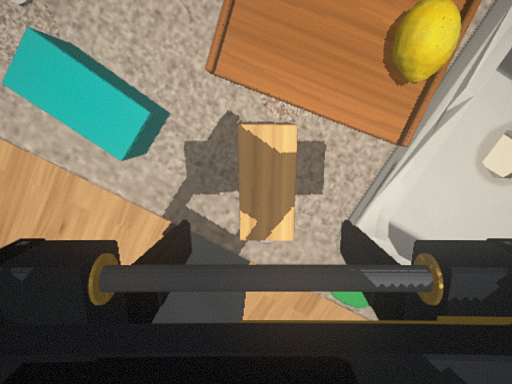

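The wrist view shows the pale box at (268,182), squarely between the open fingers. It measures 130 x 62 mm with its top at 65 mm, in agreement with the top camera. I go down and grasp it.

{"fn": "jog_arm", "kwargs": {"steps": [[0,0,2,0,0,0.3,1],[0.05,0.1,4,0,0,0,1],[0,0,4,0,0,0,1],[0,0,4,0,0,0,1],[0,0,2,0,0,0,1],[0,0,0.8,0,0,0,1],[0,0,0,0,0,0,1],[0,0,0,0,0,0,1],[0,0,0,0,0,0,0],[0,0,0,0,0,0,0],[0,0,0,0,0,0,0],[0,0,0,0,0,0,0],[0,0,0,0,0,0,0],[0,0,0,0,0,0,0]], "squeeze": 20}}

```text
time_s: 4.85
position: [0.463, 0.1394, 0.0329]
ee_rot: [[0.725, 0.688, -0.0], [0.688, -0.725, 0.0], [0.0, -0.0, -1.0]]
wrist_force: [-1.2, 0.7, 1.7]
opening: 0.0619
grasp_force: 20.0
```

```bash
python3 - <<'E'
from h import *
import pickle
s=readout.read_state(); print(s["opening"],s["grasp_force"],s["position"],s["wrist_force"])
# tray from w1 wrist + top
for nm,c in(("w",pickle.load(open('w1.pkl','rb'))),("top",pickle.load(open('c0.pkl','rb'))["top"])):
    W=cloud(c);hsv=cv2.cvtColor(c["frame"],cv2.COLOR_BGR2HSV)
    a=np.radians(23.6);X=np.array([np.cos(a),np.sin(a)]);Y=np.array([-X[1],X[0]]);o=np.array([.6335,.198])
    L=np.stack([(W[...,:2]-o)@X,(W[...,:2]-o)@Y],-1)
    br=(hsv[...,0]<15)&(hsv[...,1]>110)&(abs(L[...,0])<.12)&(abs(L[...,1])<.15)&(W[...,2]>.005)
    for lab,m in(("all",br),("rail",br&(W[...,2]>.02)&(W[...,2]<.035)),("board",br&(W[...,2]>.06))):
        if m.sum()>10:
            q=L[m]; print(nm,lab,m.sum(),np.percentile(q,[.5,50,99.5],axis=0).round(4).tolist(), np.median(W[m][:,2]).round(4))
    # front edge line: min x per y bin
    fl=br&(W[...,2]<.02)
    pts=[]
    for y in np.arange(-.10,.11,.02):
        k=fl&(abs(L[...,1]-y)<.01)
        if k.sum()>20: pts.append((y,np.percentile(L[k][:,0],1)))
    pts=np.array(pts); print(nm,"front fit",np.polyfit(pts[:,0],pts[:,1],1),pts[:,1].round(4))
    bm=br&(W[...,2]>.06);pts=[]
    for y in np.arange(-.10,.11,.02):
        k=bm&(abs(L[...,1]-y)<.01)
        if k.sum()>8: pts.append((y,*np.percentile(L[k][:,0],[3,97])))
    if pts: pts=np.array(pts); print(nm,"board in/out",np.polyfit(pts[:,0],pts[:,1],1),np.polyfit(pts[:,0],pts[:,2],1))
    lm=(hsv[...,0]>20)&(hsv[...,0]<35)&(hsv[...,1]>150)&(abs(L[...,0])<.1)&(abs(L[...,1])<.13)&(W[...,2]<.09)
    if lm.sum(): print("lemon",np.percentile(L[lm],[2,50,98],axis=0).round(3).tolist())
E
```

```text
0.06193919845445752 19.999840557575226 [0.46302489 0.13944734 0.03289568] [-1.17806938  0.67399586  1.73873339]
w all 21757 [[-0.0887, -0.1242], [-0.0357, -0.002], [0.0646, 0.1205]] 0.0141
w rail 1725 [[-0.0889, -0.1255], [-0.0392, -0.1181], [0.0671, 0.1223]] 0.0284
w front fit [-0.00502483 -0.08812759] [-0.0879 -0.088  -0.0878 -0.0874 -0.0879 -0.0879 -0.0883 -0.0882 -0.0885
 -0.0887 -0.0888]
lemon [[-0.024, -0.104], [0.006, -0.076], [0.038, -0.055]]
top all 4265 [[-0.0874, -0.1236], [0.0009, 0.01], [0.0883, 0.1231]] 0.0131
top rail 355 [[-0.0872, -0.1252], [0.0069, 0.0014], [0.0806, 0.1241]] 0.0267
top board 285 [[0.0787, -0.1228], [0.0836, 0.0071], [0.0897, 0.123]] 0.0686
top front fit [-0.00046921 -0.08652015] [-0.0864 -0.0869 -0.0867 -0.0861 -0.0861 -0.0866 -0.0867 -0.0863 -0.087
 -0.0863 -0.0866]
top board in/out [-0.00525161  0.07984245] [-0.004946    0.08850716]
lemon [[-0.023, -0.116], [0.01, -0.078], [0.046, -0.055]]
```

{"fn": "jog_arm", "kwargs": {"steps": [[0,0,-2,0,0,0,0],[0,0,-3,0,0,0,0],[0,0,-2,0,0,0,0],[0,0,0,0,0,6.5,0],[0,0,0,0,0,6.5,0],[0,0,0,0,0,6.5,0],[0,0,0,0,0,0,0],[0,0,0,0,0,0,0]]}}

```text
time_s: 5.65
position: [0.4623, 0.1392, 0.1017]
ee_rot: [[0.912, 0.409, -0.002], [0.409, -0.912, -0.0], [-0.002, -0.0, -1.0]]
wrist_force: [0.2, -0.0, -3.3]
opening: 0.0619
grasp_force: 20.0
```

```bash
cat >> h.py <<'E'
YAW=23.9;O=np.array([.634,.198]);A=np.radians(YAW)
TX=np.array([np.cos(A),np.sin(A)]);TY=np.array([-TX[1],TX[0]])
def tray(x,y,z): return [*(O+x*TX+y*TY),z]
def totray(x,y,z):
    p=readout.read_state()["position"];d=np.array(p[:2])-O; print("tray xy",(d@TX).round(4),(d@TY).round(4)); goto(tray(x,y,z),YAW)
E
python3 -c "
from h import *
totray(-.007,.012,.100)
s=readout.read_state();print(s['opening'],s['grasp_force'])"
```

```text
tray xy -0.1808 0.0158
t 5.65 p [0.4623 0.1392 0.1017] yaw 24.15 open 0.0619 F [ 0.2 -0.  -3.3]
shift cm [17.38  0.45  0.15]
turn deg [-0.02  0.09  0.25]
0.06187397041058139 19.999899566173553
```

{"fn": "jog_arm", "kwargs": {"steps": [[1.4,0,0,0,0,0.25,0],[3,0.1,0,0,0,0,0],[4,0.2,0,0,0,0,0],[4,0.1,0,0,0,0,0],[3,0,0,0,0,0,0],[2,0,0,0,0,0,0],[0,0,1.5,0,0,0,0],[0,0,2,0,0,0,0],[0,0,1,0,0,0,0],[0,0,0.4,0,0,0,0],[0,0,0,0,0,0,0],[0,0,0,0,0,0,0],[0,0,0,0,0,0,0]]}}

```text
time_s: 6.95
position: [0.6246, 0.206, 0.055]
ee_rot: [[0.915, 0.403, 0.002], [0.403, -0.915, 0.0], [0.002, 0.0, -1.0]]
wrist_force: [-0.5, 0.1, -2.6]
opening: 0.0618
grasp_force: 20.0
```

```bash
python3 - <<'E'
from h import *
totray(-.007,.012,.0455)
c=snap("wrist");W=cloud(c);f=c["frame"];hsv=cv2.cvtColor(f,cv2.COLOR_BGR2HSV)
L=np.stack([(W[...,:2]-O)@TX,(W[...,:2]-O)@TY],-1)
cv2.imwrite('pics/e.png',f)
m=(W[...,2]>.06)&(W[...,2]<.09)&(abs(L[...,1])<.12)&(L[...,0]>.065)&(L[...,0]<.1)&(hsv[...,0]<18)&(hsv[...,1]>100)
for y in np.arange(-.1,.11,.04):
    k=m&(abs(L[...,1]-y)<.02)
    if k.sum()>10: print("board",y.round(2),k.sum(),np.percentile(L[k][:,0],[3,50,97]).round(4),np.median(W[k][:,2]).round(4))
E
```

```text
tray xy -0.0054 0.0111
t 6.95 p [0.6246 0.206  0.055 ] yaw 23.77 open 0.0618 F [-0.5  0.1 -2.6]
shift cm [-0.16 -0.09  0.95]
turn deg [ 0.02 -0.12 -0.13]
board -0.1 1585 [0.0784 0.083  0.0889] 0.0707
board -0.06 1953 [0.0785 0.0832 0.0889] 0.0708
board -0.02 1896 [0.0785 0.0833 0.0889] 0.0708
board 0.02 1875 [0.0786 0.0835 0.0892] 0.0707
board 0.06 1909 [0.0785 0.0834 0.0889] 0.0708
board 0.1 1788 [0.0788 0.0833 0.0888] 0.0707
```

View pics/e.png

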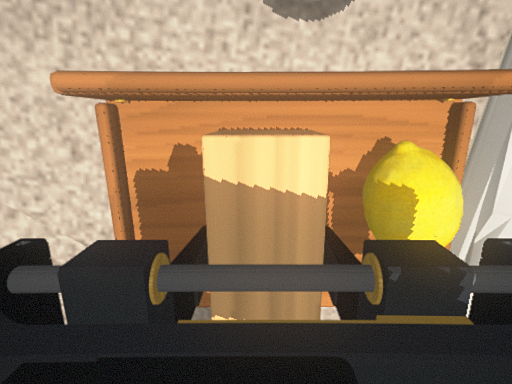

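The wrist view shows the box held square, with its back edge (265,134) parallel to the back board (285,85) and clear of the lemon (410,195). The board's inner face is at tray x of about 78.5 mm. I lower the box gently.

{"fn": "jog_arm", "kwargs": {"steps": [[0,0.05,0.5,0,0,0,0],[0,0,0.2,0,0,0,0],[0,0,0.1,0,0,0,0],[0,0,0.1,0,0,0,0],[0,0,0,0,0,0,0],[0,0,0,0,0,0,0]]}}

```text
time_s: 7.6
position: [0.6242, 0.2055, 0.0459]
ee_rot: [[0.915, 0.403, 0.0], [0.403, -0.915, -0.0], [0.0, 0.0, -1.0]]
wrist_force: [-4.0, -0.9, 5.5]
opening: 0.0619
grasp_force: 20.0
```

{"fn": "jog_arm", "kwargs": {"steps": [[0.3,0,-0.05,0,0,0,0],[0.4,0,0,0,0,0,0],[0.4,0,0,0,0,0,0],[0.3,0,0,0,0,0,0],[0.2,0,0,0,0,0,0],[0.1,0,0,0,0,0,0],[0,0,0,0,0,0,0],[0,0,0,0,0,0,0]]}}

```text
time_s: 8.4
position: [0.6402, 0.2124, 0.0459]
ee_rot: [[0.915, 0.403, 0.001], [0.403, -0.915, 0.0], [0.001, 0.0, -1.0]]
wrist_force: [-2.6, -1.4, 4.9]
opening: 0.0617
grasp_force: 20.0
```

```bash
cat >> h.py <<'E'
def boxtop(c):
    W=cloud(c);hsv=cv2.cvtColor(c["frame"],cv2.COLOR_BGR2HSV)
    L=np.stack([(W[...,:2]-O)@TX,(W[...,:2]-O)@TY],-1)
    m=(W[...,2]>.0735)&(W[...,2]<.082)&(abs(L[...,1]-.012)<.045)&(L[...,0]>-.08)&(L[...,0]<.085)
    if m.sum()<50: return print("no box")
    r=cv2.minAreaRect(L[m].astype(np.float32)); print("boxtop tray",r, "z",np.median(W[m][:,2]).round(4))
    for y in(-.01,.012,.034):
        k=m&(abs(L[...,1]-y)<.008); 
        if k.sum()>5: print("  y",y,"x range",np.percentile(L[k][:,0],[1,99]).round(4))
    print("  y range",np.percentile(L[m][:,1],[1,99]).round(4))
E
python3 -c "
from h import *
totray(.013,.012,.0455);boxtop(snap('wrist'))"
```

```text
tray xy 0.0115 0.0107
t 8.4 p [0.6402 0.2124 0.0459] yaw 23.77 open 0.0617 F [-2.6 -1.4  4.9]
shift cm [ 0.15 -0.13  0.04]
turn deg [ 0.01 -0.04 -0.13]
boxtop tray ((0.028905237093567848, 0.011030424386262894), (0.11153494566679001, 0.07912738621234894), 0.45951324701309204) z 0.078
  y -0.01 x range [-0.0252  0.0754]
  y 0.012 x range [-0.025   0.0755]
  y 0.034 x range [-0.0249  0.0755]
  y range [-0.0198  0.0416]
```

{"fn": "jog_arm", "kwargs": {"steps": [[0.1,0,0,0,0,0,0],[0.1,0,0,0,0,0,0],[0.1,0,0,0,0,0,0],[0.05,0,0,0,0,0,0],[0,0,0,0,0,0,0],[0,0,0,0,0,0,0]]}}

```text
time_s: 9.05
position: [0.6423, 0.2134, 0.0459]
ee_rot: [[0.915, 0.403, -0.002], [0.403, -0.915, -0.001], [-0.002, 0.0, -1.0]]
wrist_force: [-7.3, -3.1, 8.6]
opening: 0.0619
grasp_force: 20.0
```

{"fn": "jog_arm", "kwargs": {"steps": [[0.1,0,0,0,0,0,0],[0,0,0,0,0,0,0],[0,0,0,0,0,0,0.74],[0,0,0,0,0,0,0.74],[0,0,0,0,0,0,0.74],[0,0,0,0,0,0,0.74],[0,0,-1,0,0,0,0.74],[0,0,-3,0,0,0,0.74],[0,0,-3,0,0,0,0.74],[0,0,-2,0,0,0,0.74],[-4,0,0,0,0,0,0],[-5,0,0,0,0,0,0],[-5,0,0,0,0,0,0],[-1,0,0,0,0,0,0],[0,0,0,0,0,0,0],[0,0,0,0,0,0,0]]}}

```text
time_s: 10.65
position: [0.5081, 0.1541, 0.1367]
ee_rot: [[0.915, 0.403, 0.003], [0.403, -0.915, 0.001], [0.003, 0.001, -1.0]]
wrist_force: [0.8, 0.6, -0.1]
opening: 0.0278
grasp_force: 0.0
```

```bash
python3 - <<'E'
from h import *
totray(-.13,.012,.135)
for n in("wrist","top"):
    c=snap(n);boxtop(c)
    if n=="wrist":
        cv2.imwrite('pics/f.png',c["frame"])
        W=cloud(c);L=np.stack([(W[...,:2]-O)@TX,(W[...,:2]-O)@TY],-1)
        m=(W[...,2]>.03)&(W[...,2]<.07)&(abs(L[...,1]-.012)<.03)&(L[...,0]<-.05)&(L[...,0]>-.075)
        print("knob?",m.sum(), np.percentile(np.c_[L[m],W[m][:,2]],[2,50,98],axis=0).round(4) if m.sum() else "")
E
```

```text
tray xy -0.1329 0.0108
t 10.65 p [0.5081 0.1541 0.1367] yaw 23.76 open 0.0278 F [ 0.8  0.6 -0.1]
shift cm [ 0.29 -0.12  0.17]
turn deg [ 0.04 -0.19 -0.14]
boxtop tray ((-0.016651473939418793, 0.01115291565656662), (0.06983327865600586, 0.06235022842884064), 0.1004633754491806) z 0.078
  y -0.01 x range [-0.0508  0.0173]
  y 0.012 x range [-0.0507  0.0173]
  y 0.034 x range [-0.0507  0.0174]
  y range [-0.0191  0.041 ]
knob? 473 [[-0.0602 -0.0124  0.0368]
 [-0.0548  0.0112  0.0646]
 [-0.0515  0.0374  0.0696]]
boxtop tray ((0.015980064868927002, 0.012078693136572838), (0.06239784508943558, 0.13410961627960205), 89.64810180664062) z 0.0766
  y -0.01 x range [-0.0496  0.0781]
  y 0.012 x range [-0.0498  0.0775]
  y 0.034 x range [-0.0491  0.0765]
  y range [-0.0182  0.0425]
```

View pics/f.png

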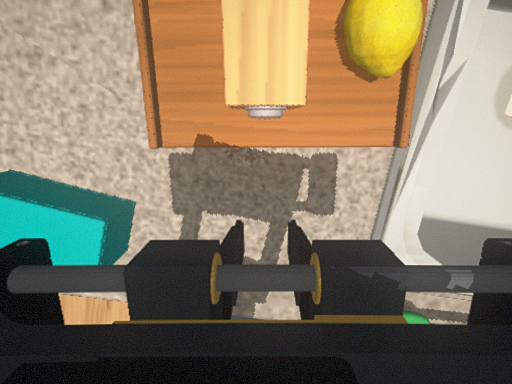

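The wrist view shows the released box standing square on the tray, with the knob at (265,111), still latched and facing the open front. The box front is at tray x = -50.8 mm, so its back is at about 79 mm, flush with the board. The knob face is at -60 mm, y = 11 mm. I press it with the fingers shut.

{"fn": "jog_arm", "kwargs": {"steps": [[1,0,2,0,0,0,0],[1,0,3,0,0,0,0],[1,0,3,0,0,0,0],[0.8,0,1.4,0,0,0,0],[0,0,0,0,0,0,0],[0.5,0,0,0,0,0,0],[0.5,0,0,0,0,0,0],[0.5,0,0,0,0,0,0],[0.3,0,0,0,0,0,0],[0,0,0,0,0,0,0],[0,0,0,0,0,0,0]]}}

```text
time_s: 11.85
position: [0.5577, 0.1762, 0.0414]
ee_rot: [[0.915, 0.403, 0.0], [0.403, -0.915, 0.0], [0.0, 0.0, -1.0]]
wrist_force: [0.3, -0.0, 0.8]
opening: 0.0005
grasp_force: 0.0
```

```bash
python3 -c "
from h import *
totray(-.07,.011,.042)"
```

```text
tray xy -0.0786 0.011
t 11.85 p [0.5577 0.1762 0.0414] yaw 23.77 open 0.0005 F [ 0.3 -0.   0.8]
shift cm [ 0.86 -0.   -0.06]
turn deg [ 0.   -0.02 -0.13]
```

{"fn": "jog_arm", "kwargs": {"steps": [[0.3,0,0,0,0,0,0],[0.3,0,0,0,0,0,0],[0.2,0,0,0,0,0,0],[0.1,0,0,0,0,0,0],[0.1,0,0,0,0,0,0],[0,0,0,0,0,0,0]]}}

```text
time_s: 12.45
position: [0.5652, 0.1795, 0.041]
ee_rot: [[0.915, 0.403, -0.005], [0.403, -0.915, -0.002], [-0.005, -0.0, -1.0]]
wrist_force: [-6.3, -4.3, 5.1]
opening: 0.0003
grasp_force: 3.8
```

{"fn": "jog_arm", "kwargs": {"steps": [[0.1,0,-0.05,0,0,0,0],[0.1,0,0,0,0,0,0],[0.1,0,0,0,0,0,0],[0,0,0,0,0,0,0]]}}

```text
time_s: 12.85
position: [0.5681, 0.1808, 0.041]
ee_rot: [[0.915, 0.403, -0.004], [0.403, -0.915, -0.001], [-0.004, -0.0, -1.0]]
wrist_force: [-4.3, -2.1, 2.1]
opening: 0.0004
grasp_force: 2.8
```

```bash
python3 -c "
from h import *
totray(-.065,.011,.042)"
```

```text
tray xy -0.0672 0.011
t 12.85 p [0.5681 0.1808 0.041 ] yaw 23.78 open 0.0004 F [-4.3 -2.1  2.1]
shift cm [ 0.22  0.   -0.1 ]
turn deg [-0.01  0.23 -0.12]
```

{"fn": "jog_arm", "kwargs": {"steps": [[0.1,0,0,0,0,0,0],[0.1,0,0,0,0,0,0],[0.1,0,0,0,0,0,0],[0,0,0,0,0,0,0]]}}

```text
time_s: 13.25
position: [0.5693, 0.1814, 0.0409]
ee_rot: [[0.915, 0.403, -0.008], [0.403, -0.915, -0.003], [-0.009, -0.0, -1.0]]
wrist_force: [-10.3, -4.6, 7.2]
opening: 0.0005
grasp_force: 5.7
```

```bash
python3 -c "
from h import *
totray(-.065,.011,.042)"
```

```text
tray xy -0.0659 0.011
t 13.25 p [0.5693 0.1814 0.0409] yaw 23.79 open 0.0005 F [-10.3  -4.6   7.2]
shift cm [ 0.09  0.   -0.11]
turn deg [-0.02  0.5  -0.11]
```

{"fn": "jog_arm", "kwargs": {"steps": [[-0.3,0,0,0,0,0,0],[-0.5,0,0,0,0,0,0],[-1,0,0,0,0,0,0],[-2,0,0,0,0,0,0],[-2,0,0,0,0,0,0.3],[0,0,-3,0,0,0,0.55],[0,0,-4,0,0,0,0.55],[0,0,-2,0,0,0,0.55],[0,0,0,0,0,0,0.55],[0,0,0,0,0,0,0.55]]}}

```text
time_s: 14.25
position: [0.5194, 0.1594, 0.1318]
ee_rot: [[0.915, 0.403, 0.002], [0.403, -0.915, 0.001], [0.002, 0.0, -1.0]]
wrist_force: [0.3, -0.1, -1.3]
opening: 0.0431
grasp_force: 0.0
```

```bash
python3 - <<'E'
from h import *
totray(-.076,.011,.034)
for n in("wrist","top"):
    c=snap(n);boxtop(c)
    if n=="wrist":
        cv2.imwrite('pics/g.png',c["frame"])
        W=cloud(c);L=np.stack([(W[...,:2]-O)@TX,(W[...,:2]-O)@TY],-1)
        m=(W[...,2]>.03)&(W[...,2]<.07)&(abs(L[...,1]-.012)<.03)&(L[...,0]<-.055)&(L[...,0]>-.1)
        print("knob?",m.sum(), np.percentile(np.c_[L[m],W[m][:,2]],[2,50,98],axis=0).round(4) if m.sum() else "")
E
```

```text
tray xy -0.1204 0.0111
t 14.25 p [0.5194 0.1594 0.1318] yaw 23.77 open 0.0431 F [ 0.3 -0.1 -1.3]
shift cm [ 4.42 -0.    9.78]
turn deg [ 0.01 -0.1  -0.13]
boxtop tray ((-0.011020740494132042, 0.011049166321754456), (0.06219016760587692, 0.07968782633543015), 89.95878601074219) z 0.078
  y -0.01 x range [-0.0501  0.0277]
  y 0.012 x range [-0.05    0.0278]
  y 0.034 x range [-0.05    0.0279]
  y range [-0.0192  0.041 ]
knob? 868 [[-0.0797 -0.0019  0.0541]
 [-0.0694  0.0107  0.0618]
 [-0.0557  0.0235  0.0672]]
boxtop tray ((0.01647389680147171, 0.012056920677423477), (0.1348373293876648, 0.062420573085546494), 0.23373539745807648) z 0.0766
  y -0.01 x range [-0.0465  0.078 ]
  y 0.012 x range [-0.0496  0.077 ]
  y 0.034 x range [-0.0494  0.0767]
  y range [-0.018   0.0427]
```

View pics/g.png

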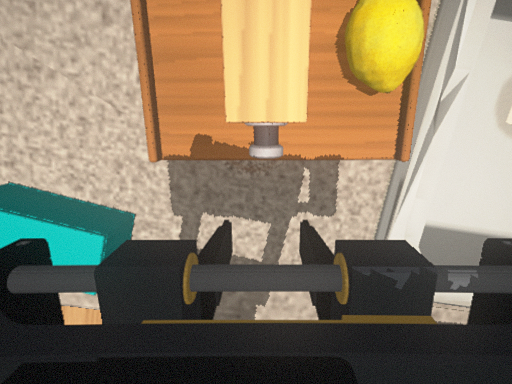

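The wrist view shows the knob sprung out, with its head at (266,150) well clear of the drawer front (266,122). Its face is at tray x = -80 mm, and the box is still flush with the board. I grasp the head from above.

{"fn": "jog_arm", "kwargs": {"steps": [[2,0,0,0,0,0,0.55],[2.5,0,0,0,0,0,0.55],[0,0,2,0,0,0,0.55],[0,0,3,0,0,0,0.55],[0,0,3,0,0,0,0.55],[0,0,1.2,0,0,0,0.55],[0,0,0.5,0,0,0,0.55],[0,0,0,0,0,0,0.55],[0,0,0,0,0,0,0],[0,0,0,0,0,0,0],[0,0,0,0,0,0,0],[0,0,0,0,0,0,0],[0,0,0,0,0,0,0]], "squeeze": 15}}

```text
time_s: 15.65
position: [0.5612, 0.1775, 0.0357]
ee_rot: [[0.915, 0.403, 0.002], [0.403, -0.915, 0.0], [0.002, 0.0, -1.0]]
wrist_force: [-0.8, 0.4, 2.5]
opening: 0.0294
grasp_force: 15.0
```

{"fn": "jog_arm", "kwargs": {"steps": [[-0.2,0,0,0,0,0,0],[-0.3,0,0,0,0,0,0],[-0.5,0,0,0,0,0,0],[-0.5,0,0,0,0,0,0],[-0.5,0,0,0,0,0,0],[-0.5,0,0,0,0,0,0],[-0.5,0,0,0,0,0,0],[-0.5,0,0,0,0,0,0],[-0.5,0,0,0,0,0,0],[-0.5,0,0,0,0,0,0],[-0.5,0,0,0,0,0,0],[-0.5,0,0,0,0,0,0],[-0.5,0,0,0,0,0,0],[-0.5,0,0,0,0,0,0],[-0.5,0,0,0,0,0,0],[-0.3,0,0,0,0,0,0],[-0.2,0,0,0,0,0,0],[0,0,0,0,0,0,0],[0,0,0,0,0,0,0]]}}

```text
time_s: 17.55
position: [0.4914, 0.1471, 0.0345]
ee_rot: [[0.915, 0.403, -0.001], [0.403, -0.915, -0.0], [-0.001, -0.0, -1.0]]
wrist_force: [-0.6, -0.8, 0.3]
opening: 0.0291
grasp_force: 15.0
```

```bash
python3 - <<'E'
from h import *
totray(-.15,.011,.034)
s=readout.read_state();print(s["opening"],s["grasp_force"])
boxtop(snap("wrist")); boxtop(snap("top"))
E
```

```text
tray xy -0.1509 0.0112
t 17.55 p [0.4914 0.1471 0.0345] yaw 23.77 open 0.0291 F [-0.6 -0.8  0.3]
shift cm [0.09 0.02 0.05]
turn deg [-0.01  0.05 -0.13]
0.029135304686277678 15.00016804318875
boxtop tray ((-0.043829187750816345, 0.010993074625730515), (0.06239490583539009, 0.018201904371380806), 89.92517852783203) z 0.078
  y -0.01 x range [-0.0525 -0.0353]
  y 0.012 x range [-0.0527 -0.0352]
  y 0.034 x range [-0.0524 -0.0352]
  y range [-0.0191  0.0412]
boxtop tray ((0.015667520463466644, 0.012956643477082253), (0.1359264850616455, 0.06646014750003815), 1.3917537927627563) z 0.0772
  y -0.01 x range [-0.0502  0.0767]
  y 0.012 x range [-0.05    0.0773]
  y 0.034 x range [-0.0503  0.0766]
  y range [-0.0184  0.0427]
```

{"fn": "jog_arm", "kwargs": {"steps": [[0,0,0,0,0,0,0.55],[0,0,0,0,0,0,0.55],[0,0,0,0,0,0,0.55],[0,0,-2,0,0,0,0.55],[0,0,-4,0,0,0,0.55],[0,0,-3.7,0,0,0,0.55],[3,0,0,0,0,0,0.55],[0,0,0,0,0,0,0.55],[0,0,0,0,0,0,0.55]]}}

```text
time_s: 18.55
position: [0.519, 0.1593, 0.1312]
ee_rot: [[0.915, 0.403, -0.001], [0.403, -0.915, -0.0], [-0.001, -0.0, -1.0]]
wrist_force: [-0.7, -0.5, 0.3]
opening: 0.0522
grasp_force: 0.0
```

```bash
python3 - <<'E'
from h import *
totray(.013,.011,.135)
c=snap("wrist");boxtop(c);boxtop(snap("top"))
cv2.imwrite('pics/i.png',c["frame"])
W=cloud(c);L=np.stack([(W[...,:2]-O)@TX,(W[...,:2]-O)@TY],-1)
m=(W[...,2]>.045)&(W[...,2]<.07)&(abs(L[...,1]-.012)<.03)&(L[...,0]<-.055)&(L[...,0]>-.18)
print("knob/drawer",m.sum(), np.percentile(np.c_[L[m],W[m][:,2]],[1,50,99],axis=0).round(4))
E
```

```text
tray xy -0.1208 0.0113
t 18.55 p [0.519  0.1593 0.1312] yaw 23.79 open 0.0522 F [-0.7 -0.5  0.3]
shift cm [13.38 -0.   -0.39]
turn deg [-0.02  0.07 -0.11]
boxtop tray ((-0.011964714154601097, 0.01095731370151043), (0.061988476663827896, 0.07885752618312836), 89.89205169677734) z 0.0783
  y -0.01 x range [-0.0507  0.0266]
  y 0.012 x range [-0.0506  0.0268]
  y 0.034 x range [-0.0506  0.0268]
  y range [-0.0192  0.041 ]
boxtop tray ((0.01605210453271866, 0.01847197115421295), (0.13578499853610992, 0.0754527896642685), 0.4624440371990204) z 0.077
  y -0.01 x range [-0.0449  0.0769]
  y 0.012 x range [-0.0497  0.0772]
  y 0.034 x range [-0.0503  0.0768]
  y range [-0.0182  0.0426]
knob/drawer 2853 [[-0.1546 -0.0126  0.0464]
 [-0.0957  0.011   0.0611]
 [-0.0555  0.0348  0.0697]]
```

View pics/i.png

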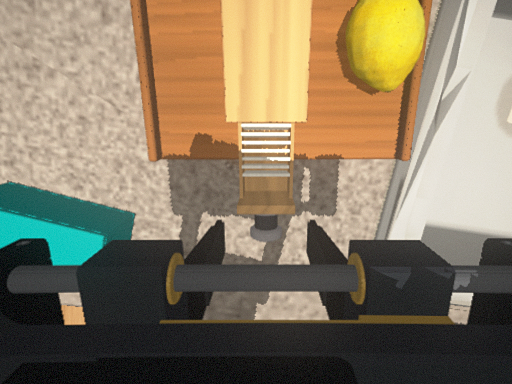

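The wrist view shows the drawer open, with its front at (266,205), the knob at (266,230) and the box front edge at (266,122). Opening is about 75 mm. Next I look at the gap between the box and the back board.

{"fn": "jog_arm", "kwargs": {"steps": [[2,0,-1,0,0,0,0.55],[4,0,0,0,0,0,0.55],[4,0,0,0,0,0,0.55],[2,0,0,0,0,0,0.55],[0,0,0,0,0,0,0.55],[0,0,0,0,0,0,0.55]]}}

```text
time_s: 19.25
position: [0.6278, 0.2072, 0.1403]
ee_rot: [[0.915, 0.403, -0.003], [0.403, -0.915, -0.001], [-0.003, -0.0, -1.0]]
wrist_force: [0.3, 0.3, 0.2]
opening: 0.0522
grasp_force: 0.0
```

```bash
python3 - <<'E'
from h import *
totray(.013,.011,.14)
c=snap("wrist");boxtop(c)
W=cloud(c);L=np.stack([(W[...,:2]-O)@TX,(W[...,:2]-O)@TY],-1)
m=(W[...,2]>.066)&(W[...,2]<.0735)&(L[...,0]>.07)&(L[...,0]<.1)
for y in(-.06,-.01,.01,.03,.07):
    k=m&(abs(L[...,1]-y)<.01)
    if k.sum()>5: print("board",y,np.percentile(L[k][:,0],[1,99]).round(4))
# column profile around box back
v,u=np.where((abs(L[...,1]-.011)<.0015)&(L[...,0]>.06)&(L[...,0]<.095))
o=np.argsort(v)
uc=int(np.median(u)); 
for r in range(v.min(),v.max()+1): print(r,L[r,uc,0].round(4),W[r,uc,2].round(4))if .072<L[r,uc,0]<.085 else None
r0=(v.min()+v.max())//2
cv2.imwrite('pics/j.png',cv2.resize(c["frame"][max(r0-40,0):r0+40,uc-60:uc+60],(720,480),interpolation=cv2.INTER_CUBIC))
E
```

```text
tray xy -0.0019 0.011
t 19.25 p [0.6278 0.2072 0.1403] yaw 23.77 open 0.0522 F [0.3 0.3 0.2]
shift cm [ 1.49 -0.01  0.03]
turn deg [-0.02  0.16 -0.13]
boxtop tray ((0.015812285244464874, 0.010661857202649117), (0.06215357035398483, 0.1374521553516388), 89.77175903320312) z 0.0785
  y -0.01 x range [-0.0508  0.0769]
  y 0.012 x range [-0.0501  0.077 ]
  y 0.034 x range [-0.0498  0.077 ]
  y range [-0.0195  0.0409]
board -0.06 [0.0799 0.0891]
board -0.01 [0.0795 0.0894]
board 0.01 [0.0795 0.0886]
board 0.03 [0.0796 0.0886]
board 0.07 [0.0796 0.0886]
98 0.0847 0.0711
99 0.0839 0.0715
100 0.0832 0.0714
101 0.0825 0.0704
102 0.0817 0.0705
103 0.081 0.0713
104 0.0803 0.0693
105 0.0796 0.0678
106 0.079 0.0612
107 0.0777 0.0784
108 0.077 0.0787
109 0.0762 0.0796
110 0.0755 0.0787
111 0.0748 0.0787
112 0.074 0.079
113 0.0733 0.0786
114 0.0725 0.0798
```

View pics/j.png

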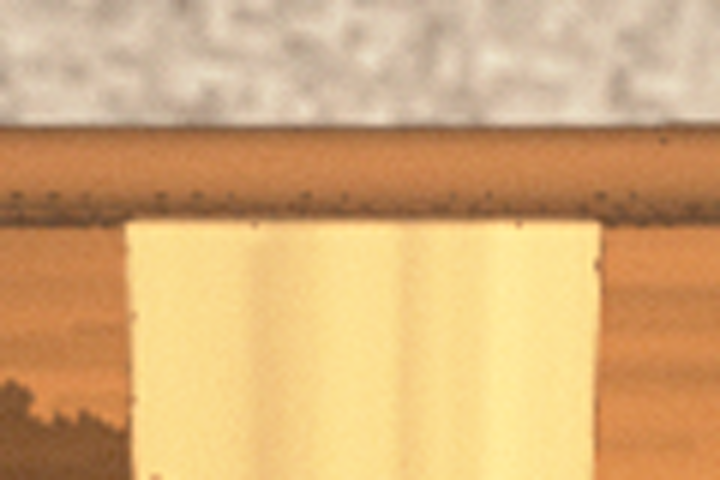

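The crop shows the box's back edge (365,222) meeting the board's inner edge, square and with no visible gap (under 1 mm). The drawer is open and the arm is clear, so I hand in.

```bash
python3 -c "
from h import *
print(ctrl.finish_job())"
```

```text
the job is handed in; nothing more can be done
None
```

The tea box stands square against the tray's back board (gap under 1 mm), the knob was pressed and sprang out, the drawer is about 75 mm open of 80, the lemon and teaspoon were never approached, and the job was handed in at about 19 s of the 67 s limit.

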